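# Clip the cookie jar's lid on in the lid press

### The arm

A 7-joint arm with a two-finger parallel gripper is mounted at the origin on the work surface. World frame = base frame: x ahead of the robot, y to its left, z up, the work surface at z = 0. Lengths are in m, angles in rad, forces in N, time in s.
With the tool pointing down it reaches from about 0.4 to 0.875 m from the base axis. Payload 19.3 kg.
Tool frame: the origin (TCP) lies midway between the tips of the shut fingers; the grasp point (between the pads) lies 19 mm behind it (bot.pinch_z is the distance from the TCP to the grasp point, in m); z points along the fingers, x is the direction in which the jaws open and shut, and the axes are right-handed (so a half turn about z gives the same grasp; the last joint's range is limited). The gripper opens to 85 mm and grips with 20 to 120 N. Pads are 22 mm wide; open, the fingers measure 114 mm over their backs; the gripper's body (76 mm by 85 mm) begins 54 mm behind the grasp point. The pads swing forward as they close: fully open they stand 13 mm farther back than shut.
Start: joints at [-1.28, 0.521, -0.036, 1.599, 0.021, 1.021, -0.113], TCP at [0.221, 0.585, 0.231] pointing down, gripper open.
Joint ranges: [-2.91, 2.91], [-0.3, 2.13], [-1.5, 1.42], [0.17, 2.43], [-1.26, 4.41], [0.16, 1.93], [-2.52, 2.52]. Speed limits (rad/s): [1.89, 1.89, 2.39, 2.39, 3.01, 3.01, 3.01].

### API

Orientations are given as [roll, pitch, yaw] about the fixed x, y, z axes, in that order (R = Rz(yaw) Ry(pitch) Rx(roll)).
In Python, from workcell import bot, grab_frame, camera_params, order gives the robot as it stands.
- The arm moves only by the tool apply_moves, never from a script. Its argument "commands" is a list of rows, each a list of 2 entries, a list of its own where there are three numbers: the shift along the tool's x, y, z in mm, then the turn, a rotation vector about the tool's x, y, z in degrees. In form: [[[dx, dy, dz], [rx, ry, rz]], ...]. A call has 1 to 5 rows; each row is the pose to reach, as a shift and turn from the pose measured when the call began, along the tool's axes at that moment; what a row does not reach only later rows make up. A row lasts 1/12 s, in which the tool goes at most 41.7 mm and 7.16 degrees, less where a joint would pass 70% of its speed; a pose out of reach is approached as far as the arm can. A call with a gripper value outside its range is refused whole. "gripper" is the opening, from 0 (shut) to 1 (fully open), set as the call begins (left out, the last holds). The fingers move at their own pace and stop on an object; "grip_force" is the grip in N (left out, the last holds). Time passes only in rows, so rows that repeat a pose let the fingers close. It gives the time, the measured TCP pose, the force and the opening at its end, in the units of the state.
- bot.observe(): the state, without advancing time (a new reading comes with each control period).
- grab_frame(name): name is "scene" or "top" or "wrist"; returns (picture, depth): 384x512x3 uint8, red, green, blue; 384x512 float32, m along the optical axis (not along the pixel's ray), 0 where there is no reading.
- camera_params(name): a dict with "fx", "fy", "cx", "cy" (pixels), "dist_coeffs" ([k1, k2, p1, p2, k3] as OpenCV has them; the pictures are not rectified), "rvec" (rotation vector, rad) and "tvec" (3), from world to camera coordinates, as OpenCV has them; the wrist camera has in their place "tool_from_camera" (4x4, takes a point from camera to tool coordinates, whose origin is the TCP and whose axes are the tool frame's). Camera axes: x right, y down, z forward; pixel columns grow to the right and rows downward; lengths in m; the calibration is good to about 2 mm. A picture is of the moment at which its call begins: read the wrist's pose just before it. camera_params takes no time and is no camera call.
- order.job_done(): hands the job in, once; it reports no verdict.
The state is a dict: "clock": time; "qpos": joint angles; "qd": joint speeds; "joint_efforts": joint torques, N m; "position": TCP position; "tool_rot": TCP orientation; "force": force on the tool from outside, world axes, zero at the start; "moment": the same for the moment, N m; "grip_width": finger opening in m.
Only numpy, scipy, OpenCV 4.12 (cv2) and the standard library are available. Lean on these libraries where they do the work, as an engineer would, in place of code of your own. Each camera call takes 0.05 s, during which the arm holds its last target. There are 200 camera calls.

### The job

The cookie jar's stoneware lid is standing proud. Slide the jar across the counter, standing and never lifted, between the other things and fully home into the horseshoe of the lid press; then push the press's pedal down to its stop so that the press head clips the lid down, and let the pedal come back up. Do not disturb the tin box, the star tip, the squeeze bottle or the brush.

Things in the scene. Friction and masses are not known exactly. Their poses are not given: they have to be found in the camera images.
- jar: White ceramic cookie jar, a plain upright cylinder 96 mm across and 100 mm high, 0.35 to 0.7 kg, with a brown stoneware lid on top; too wide to grip. Jar and lid together are 133 mm high while the lid is proud, 125 mm when it is clipped. Origin: centre of its underside, z up. It starts on the counter on the robot's right and must be slid, not lifted.
- lid (a joint): How far the jar's lid has been pressed down, in m: 0 = proud (8 mm gap over the jar), 0.008 = fully clipped on. It stays where it is pushed; it takes about 9 N.
- press: Grey lid press fixed on the counter at the robot's left. Origin: centre of its aluminium horseshoe at counter level, where the centre of the jar's underside must come. x points from the open mouth into the horseshoe, y to the left of that (towards the robot), z up. The horseshoe stands on the bare counter: wall 24 mm high, 10 mm thick, half-round on the +x side, inner radius 51 mm (3 mm play).
- press_mouth (a point): Middle of the horseshoe's open mouth, at press x = -53 mm, z = 24 mm (top of the wall). From the half-round the walls run straight 18 mm to -x, then flare outward as a lead-in until x = -55 mm, where the mouth is about 150 mm wide inside.
- press_column (a point): Point on the press's column, a 44 x 56 mm post (x by y) at press x = +108 mm, here at z = 220 mm. On it an overhead beam, 44 mm wide, runs from press x = -30 to +130 mm at z 202 to 232 mm, with a 34 mm guide tube below it (down to z = 188 mm) over the origin.
- press_head (a point): Centre of the underside of the round steel press head, 48 mm across, 10 mm thick on a 20 mm rod, over the press's origin; at z = 140 mm at rest, 14.6 mm lower with the pedal on its stop.
- pedal (a joint): Angle of the press's pedal in rad: 0 = up (rest), 0.28 = down on its stop. It springs back; pushing it to the stop with the jar in place takes about 8 to 12 N at the pad and lowers the press head 14.6 mm. Hinge axis along the press's y, at press x = +105 mm, z = 36 mm.
- pedal_pad (a point): The point to press, on the upper face of the pedal, a steel plate 60 mm wide and 150 mm long from the hinge, sloping up away from the hinge by 0.30 rad at rest. The point lies 125 mm from the hinge and 25 mm from the free end, at press x = -13 mm, y = +140 mm, z = 76 mm at rest; it goes down about 35 mm to z = 41 mm on the stop.
- tin: Bare tin tackle-style tier box, closed, 110 x 160 mm (its x by y), 78 mm high, 89 mm with its folded handle; stands between the jar and the press. Origin: centre of its underside. Leave alone.
- star_tip: Large stainless star piping tip standing on its wide end, a cone 52 mm across at the foot and 70 mm high; stands between the jar and the press. Origin: centre of its underside. Leave alone.
- squeeze_bottle: Empty white plastic squeeze bottle, upright, 56 mm across, 158 mm high; stands close beside the press, on the side away from the robot. Origin: centre of its underside. Leave alone.
- brush: Pink silicone brush lying flat on the robot's side of the jar, 200 mm long along its x, about 40 mm wide. Origin: centre of its underside. Leave alone.

How it is judged:
By the outcome, as a careful person would: the job done as asked, in the order asked, and still so for the second after the job is handed in, with the robot touching nothing.
It also fails if it takes over 64 s, if anything falls off the work surface, if the arm or the gripper's body presses on something with over 40 N, if the wrist force passes 120 N, or if a joint passes its speed limit or range.

## Working session

There is one attempt and no reset: what is moved stays moved. The work goes in short steps, Python scripts to look and compute and a tool call to move; the robot and the scene stay as the last step left them, time stands still between calls to the robot, and variables do not carry over. Pictures are saved under pics/ and viewed, and the job is handed in when it is done.

Besides the shell and the picture viewer there is one more tool, called after ">>>" as name(argument=value, ...) on one line, values as JSON. apply_moves: Moves the arm, as the interface text tells. Its arguments: {"type":"object","properties":{"commands":{"type":"array"},"gripper":{"type":"number"},"grip_force":{"type":"number"}},"required":["commands"]}

```bash
ls; mkdir -p pics
python3 - <<'E'
from workcell import bot, grab_frame, camera_params
import cv2,numpy as np
print(bot.observe())
for n in("top","scene"):
    p,d=grab_frame(n); cv2.imwrite(f"pics/{n}0.png",p[:,:,::-1]); np.save(f"{n}0.npy",d); print(n,camera_params(n))
E
```

```text
pics
{'clock': 0.0, 'qpos': array([-1.28017428,  0.52201496, -0.03630658,  1.59997417,  0.02118636,
        1.02108975, -0.11280179]), 'qd': array([-0.00029084,  0.00052466,  0.00013975, -0.00031929, -0.00021305,
        0.00046121, -0.00139714]), 'joint_efforts': array([-9.78339667e-04, -9.27134871e+01,  1.97926439e+00, -3.69915462e+01,
        1.76816282e-02,  8.46635608e-03,  3.01703392e-05]), 'position': array([0.22058043, 0.5844404 , 0.23073748]), 'tool_rot': array([3.14151636e+00, 1.09911063e-03, 1.20993668e+00]), 'force': array([-0.36372595,  0.49628569,  0.32083384]), 'moment': array([-0.02150256, -0.02330305,  0.00425783]), 'grip_width': 0.08551921852743877}
top {'fx': 437.87200484271506, 'fy': 437.87200484271506, 'cx': 259.47036412857074, 'cy': 192.6382367371621, 'dist_coeffs': array([-0.15158144,  0.        ,  0.        ,  0.        ,  0.        ]), 'rvec': array([ 2.17397398, -2.14748225,  0.14002645]), 'tvec': array([-0.00499127,  0.55762899,  1.32647251])}
scene {'fx': 461.3456128766197, 'fy': 461.3456128766197, 'cx': 257.73126267333475, 'cy': 191.58334638732225, 'dist_coeffs': array([-0.03004496,  0.        ,  0.        ,  0.        ,  0.        ]), 'rvec': array([ 1.67819513,  2.17969301, -0.5806386 ]), 'tvec': array([ 0.12007518, -0.3847937 ,  1.46709678])}
```

View pics/top0.png

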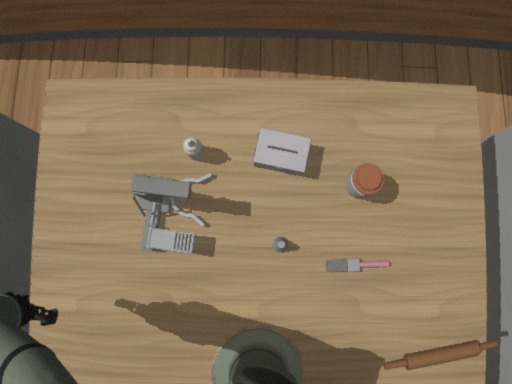

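View pics/scene0.png

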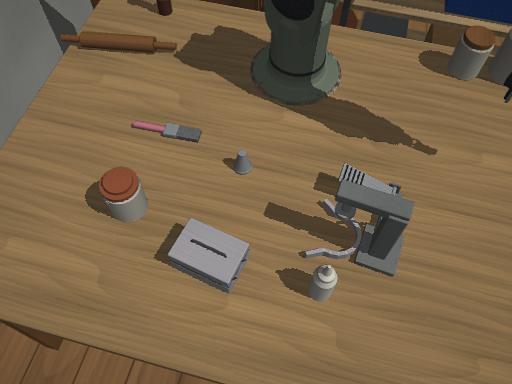

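The top view shows the jar at (367,180), the tin at (283,152), the star tip at (280,244), and the press with its horseshoe around (190,200) and mouth facing right. The bottle is at (193,149), the pedal at (172,240) and the brush at (357,265). Next I'll build a point cloud.

```bash
cat > h.py <<'E'
import numpy as np,cv2
from workcell import bot, grab_frame, camera_params
from scipy.spatial.transform import Rotation as R
def cloud(n,d,st=None):
    c=camera_params(n); K=np.array([[c['fx'],0,c['cx']],[0,c['fy'],c['cy']],[0,0,1]])
    v,u=np.nonzero(d>0); z=d[v,u]
    q=cv2.undistortPoints(np.stack([u,v],1).astype(np.float64)[:,None],K,c['dist_coeffs'])[:,0]
    P=np.c_[q*z[:,None],z]
    if n=='wrist':
        T=c['tool_from_camera']; P=P@T[:3,:3].T+T[:3,3]
        P=P@R.from_euler('xyz',st['tool_rot']).as_matrix().T+st['position']
    else: P=(P-c['tvec'])@cv2.Rodrigues(c['rvec'])[0]
    return P
def project(n,P):
    c=camera_params(n); K=np.array([[c['fx'],0,c['cx']],[0,c['fy'],c['cy']],[0,0,1]])
    return cv2.projectPoints(np.float64(P),c['rvec'],c['tvec'],K,c['dist_coeffs'])[0][:,0]
def circ(p,r=None):
    from scipy.optimize import least_squares
    f=lambda x:np.hypot(*(p-x[:2]).T)-(r or x[2])
    return least_squares(f,[*p.mean(0),r or .03],loss='soft_l1',f_scale=.002).x
E
python3 - <<'E'
from h import *
P=np.r_[cloud('top',np.load('top0.npy')),cloud('scene',np.load('scene0.npy'))]
m=(P[:,0]>.2)&(P[:,0]<.95)&(abs(P[:,1])<.62)
P=P[m]; np.save('P.npy',P)
print('table z',np.median(P[:,2]))
S=800
im=np.zeros((600,800,3),np.uint8)
# image: col=(0.5-y)*..., row=(0.95-x)*800
o=np.argsort(P[:,2]);Q=P[o]
c=((.45-Q[:,1])*900).astype(int); r=((.92-Q[:,0])*900).astype(int)
ok=(c>=0)&(c<800)&(r>=0)&(r<600)
h=np.zeros((600,800),np.uint8); h[r[ok],c[ok]]=np.clip(Q[ok,2]*1000+10,0,255)
h=cv2.dilate(h,np.ones((3,3)))
cv2.imwrite('pics/h0.png',cv2.applyColorMap(h,cv2.COLORMAP_TURBO))
E
```

```text
table z 7.546680570525064e-05
```

View pics/h0.png

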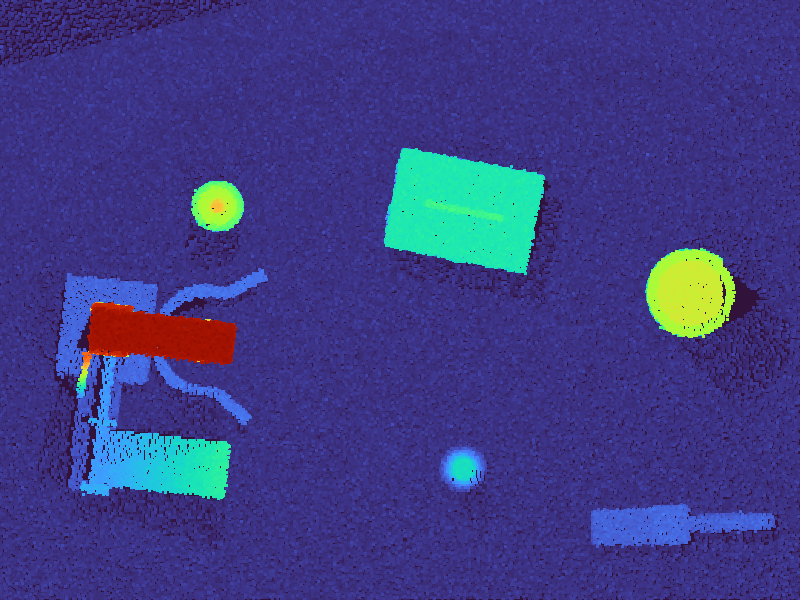

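The height map (900 px/m) is clear: jar at (690,292), tin at (465,210), star tip at (462,468), beam centred near (163,333), pedal at (170,465). Now I'll fit the shapes.

Run:
```python
from h import *
from scipy.optimize import least_squares
P=np.load('P.npy'); x,y,z=P.T
def box(x0,x1,y0,y1,z0,z1): return P[(x>x0)&(x<x1)&(y>y0)&(y<y1)&(z>z0)&(z<z1)]
def rect(p):
    (c,s,a)=cv2.minAreaRect(np.float32(p[:,:2]*1000)); return np.round(c,1),np.round(s,1),round(a,2)
# jar: side points
j=box(.5,.7,-.4,-.25,.02,.09); print('jar side',circ(j[:,:2],.048),circ(j[:,:2]),len(j))
l=box(.5,.7,-.4,-.25,.115,.14); print('lid',l[:,2].max(),circ(cv2.convexHull(np.float32(l[:,:2]))[:,0]))
t=box(.6,.8,-.17,.05,.07,.1); print('tin',rect(t))
s=box(.35,.45,-.1,-.02,.012,.03); print('star',circ(s[:,:2]),len(s))
b=box(.62,.75,.15,.25,.03,.1); print('bottle',circ(b[:,:2],.028),circ(b[:,:2]))
print('brush',rect(box(.3,.38,-.42,-.2,.01,.04)))
bm=box(.48,.62,.18,.37,.222,.245); print('beam',rect(bm),np.median(bm[:,2]))
pd=box(.36,.46,.19,.33,.03,.12); pl=box(.36,.45,.196,.31,.045,.1); print('pedal',rect(pd))
c=pl.mean(0); n=np.linalg.svd(pl-c,full_matrices=False)[2][2]; print(c,n, np.arccos(abs(n[2])))
# horseshoe wall fit: top points at z~24mm; params ox,oy,th
w=box(.44,.63,.14,.29,.019,.028)
np.save('w.npy',w)
def f(q):
    u=w[:,0]-q[0];v=w[:,1]-q[1]; C,S=np.cos(q[2]),np.sin(q[2])
    X=C*u+S*v; Y=-S*u+C*v
    d=np.where(X>0,np.hypot(X,Y)-.056,np.abs(Y)-.056)
    out=np.where(X<-.018,.003,d); return np.clip(out,-.008,.008)
r=least_squares(f,[.555,.265,1.5],x_scale=[.01,.01,.1],diff_step=1e-3); print('horseshoe',r.x,r.cost,len(w))
```

```text
jar side [ 0.59333753 -0.3197215   0.048     ] [ 0.59391951 -0.31848812  0.04684893] 697
lid 0.13862860278704187 [ 0.59420799 -0.31798947  0.04819303]
tin (array([685.6, -65.8]), array([162. , 113.7]), 78.78)
star [ 0.39786357 -0.0651984   0.02043137] 150
bottle [0.68922437 0.20919206 0.028     ] [0.69078032 0.20824284 0.02598513]
brush (array([ 337.3, -309. ]), array([ 43.7, 202.4]), 3.23)
beam (array([546.3, 270.2]), array([161. ,  49.3]), 82.91) 0.2314027562961391
pedal (array([408.9, 264.7]), array([136.8,  73.6]), 84.14)
[0.39900508 0.25038121 0.06734917] [0.03810771 0.29681675 0.95417379] 0.3039097244048793
horseshoe [0.55498019 0.26498154 1.49994897] 0.011053717138592704 735
```

Run:
```python
from h import *
from scipy.optimize import minimize
P=np.load('P.npy'); x,y,z=P.T
w=P[(x>.44)&(x<.63)&(y>.14)&(y<.29)&(z>.017)&(z<.030)]
def f(q):
    u=w[:,0]-q[0];v=w[:,1]-q[1]; C,S=np.cos(q[2]),np.sin(q[2])
    X=C*u+S*v; Y=-S*u+C*v
    d=np.where(X>0,np.hypot(X,Y)-.056,np.abs(Y)-.056)
    k=(X>-.018)&(X<.03); return np.sum(np.where(k,np.minimum(abs(d),.012),.006))
r=minimize(f,[.540,.2206,1.446],method='Nelder-Mead',options=dict(initial_simplex=[[.54,.2206,1.446],[.55,.2206,1.446],[.54,.23,1.446],[.54,.2206,1.5]]))
print(r.x,r.fun/len(w),f([.540,.2206,1.446])/len(w),len(w))
def pr(q):
    C,S=np.cos(q[2]),np.sin(q[2]); X=(w[:,0]-q[0])*C+(w[:,1]-q[1])*S; Y=-(w[:,0]-q[0])*S+(w[:,1]-q[1])*C
    for a in range(-55,30,10):
        k=(X*1000>a)&(X*1000<a+10)
        for s in(1,-1):
            m=k&(Y*s>0)
            if m.sum()>3: print(a,s,np.round(np.percentile(Y[m]*1000,[3,97]),1),m.sum())
pr([.540,.2206,1.446])
# press head
h=P[(x>.5)&(x<.58)&(y>.18)&(y<.26)&(z>.13)&(z<.16)]; print('head',len(h),h.mean(0) if len(h) else'')
C=np.array([.540,.2206]);T=1.446;print('pad',C+[-.013*np.cos(T)-.14*np.sin(T),-.013*np.sin(T)+.14*np.cos(T)])
print(C+-.053*np.array([np.cos(T),np.sin(T)]))
```

```text
[0.54161473 0.22195778 1.34880527] 0.005171771976420963 0.0052343476151804885 848
-55 1 [68.5 84.5] 33
-55 -1 [-86.5 -72.6] 33
-45 1 [62.2 76.8] 34
-45 -1 [-79.1 -64.7] 36
-35 1 [54.3 69.4] 34
-35 -1 [-74.4 -57.8] 38
-25 1 [50.5 62.7] 16
-25 -1 [-66.3 -53.5] 32
-15 1 [49.7 58.5] 11
-15 -1 [-61.9 -51.1] 31
-5 1 [51.4 58.2] 9
-5 -1 [-62.1 -52.1] 28
5 1 [49.5 57.9] 10
5 -1 [-62.7 -49.1] 34
15 1 [45.4 57.1] 19
15 -1 [-60.2 -44.4] 29
25 1 [40.  53.3] 34
25 -1 [-56.1 -41.2] 27
head 264 [0.54552301 0.21868172 0.14943691]
pad [0.39947063 0.22512727]
[0.53340295 0.16801218]
```

```bash
cat >> h.py <<'E'
def target(h,a):
    h,a=np.radians([h,a]); f=np.array([np.cos(h),np.sin(h),0]); u=np.array([0,0,1.])
    x=np.array([np.sin(h),-np.cos(h),0]); z=f*np.sin(a)-u*np.cos(a); return np.c_[x,np.cross(z,x),z],f
def delta(pos,h,a,st=None):
    """tool-frame shift (mm), rotvec (deg) to reach TCP pos with heading h, lean a (deg)"""
    st=st or bot.observe(); R0=R.from_euler('xyz',st['tool_rot']).as_matrix(); T,_=target(h,a)
    return np.round(R0.T@(np.array(pos)-st['position'])*1000,1),np.round(np.degrees(R.from_matrix(R0.T@T).as_rotvec()),1)
def jarpush(j,h,z=.035,a=45,off=.0395):
    _,f=target(h,a); p=np.array([*j,0])-off*f; p[2]=z; return p
E
python3 - <<'E'
from h import *
print(camera_params('wrist')['tool_from_camera'])
p=jarpush([.594,-.319],118,off=.11); print(p)
print('via',delta([.45,.2,.33],159.3,0)); print('pre',delta([p[0],p[1],.30],118,45)); print('final rot',delta([p[0],p[1],.30],118,0))
E
```

```text
[[ 9.99999910e-01  1.24923713e-04  4.04500869e-04  2.83539321e-04]
 [-2.40520514e-04  9.53938648e-01  3.00001664e-01 -7.74941541e-02]
 [-3.48391691e-04 -3.00001735e-01  9.53938592e-01 -1.41691204e-01]
 [ 0.00000000e+00  0.00000000e+00  0.00000000e+00  1.00000000e+00]]
[ 0.64564187 -0.41612424  0.035     ]
via (array([-278.8,  350.4,  -98.9]), array([0. , 0.1, 0. ]))
pre (array([-786.2,  751. ,  -68.4]), array([43. , 16.3, 39.1]))
final rot (array([-786.2,  751. ,  -68.4]), array([ 0. ,  0.1, 41.3]))
```

>>> apply_moves(commands=[[[-8,10,-35],[0,0,0]],[[-20,25,-70],[0,0,0]],[[-40,50,-95],[0,0,0]],[[-65,82,-100],[0,0,0]],[[-90,114,-100],[0,0,0]]], gripper=0.7)

```text
clock: 0.52
position: [0.296, 0.4594, 0.3326]
tool_rot: [3.141, -0.002, 1.211]
force: [1.4, -0.7, -0.5]
grip_width: 0.0597
```

>>> apply_moves(commands=[[[-25,32,0],[0,0,0]],[[-50,64,0],[0,0,0]],[[-75,96,0],[0,0,0]],[[-100,128,0],[0,0,0]],[[-125,160,0],[0,0,0]]])

```text
clock: 0.93
position: [0.4023, 0.2842, 0.3324]
tool_rot: [3.141, -0.002, 1.211]
force: [0.8, 0.8, 0.0]
grip_width: 0.0598
```

>>> apply_moves(commands=[[[-25,32,0],[0,0,0]],[[-50,64,0],[0,0,0]],[[-75,96,0],[0,0,0]],[[-100,128,0],[0,0,0]],[[-125,160,0],[0,0,0]]])

```text
clock: 1.35
position: [0.5086, 0.1089, 0.3322]
tool_rot: [3.141, -0.002, 1.211]
force: [0.7, 1.3, -0.5]
grip_width: 0.0598
```

Run:
```python
from h import *
s=bot.observe(); print({k:np.round(s[k],3) for k in('clock','qpos','position','tool_rot','force','grip_width')})
p=jarpush([.594,-.319],118,off=.11)
print('pre',delta([p[0],p[1],.30],118,45)); print(delta([p[0],p[1],.30],118,0))
```

```text
{'clock': np.float64(1.35), 'qpos': array([-0.514,  0.257,  0.237,  1.75 , -0.067,  1.141,  0.955]), 'position': array([0.509, 0.109, 0.332]), 'tool_rot': array([ 3.141e+00, -2.000e-03,  1.211e+00]), 'force': array([ 0.661,  1.331, -0.502]), 'grip_width': np.float64(0.06)}
pre (array([-443.3,  313. ,   31.5]), array([43. , 16.1, 39.3]))
(array([-443.3,  313. ,   31.5]), array([-0. , -0.1, 41.4]))
```

>>> apply_moves(commands=[[[-33,23,0],[0,0,0]],[[-66,46,0],[0,0,0]],[[-99,69,0],[0,0,0]],[[-132,92,0],[0,0,0]],[[-165,115,0],[0,0,0]]])

```text
clock: 1.77
position: [0.5582, -0.088, 0.3319]
tool_rot: [-3.142, -0.002, 1.211]
force: [0.9, 0.6, -0.6]
grip_width: 0.0598
```

>>> apply_moves(commands=[[[-33,23,0],[0,0,7]],[[-66,46,0],[0,0,14]],[[-99,69,0],[0,0,21]],[[-132,92,0],[0,0,28]],[[-165,115,0],[0,0,35]]])

```text
clock: 2.18
position: [0.6079, -0.2847, 0.3313]
tool_rot: [-3.14, -0.001, 0.595]
force: [0.7, 0.8, 0.1]
grip_width: 0.0597
```

Run:
```python
from h import *
s=bot.observe(); print({k:np.round(s[k],3) for k in('clock','qpos','position','tool_rot','force','grip_width')})
p=jarpush([.594,-.319],118,off=.11)
print('pre',delta([p[0],p[1],.30],118,45)); print(delta([p[0],p[1],.20],118,45))
```

```text
{'clock': np.float64(2.183), 'qpos': array([ 0.057,  0.568,  0.497,  1.353, -0.272,  1.289,  1.158]), 'position': array([ 0.608, -0.285,  0.331]), 'tool_rot': array([-3.14e+00, -1.00e-03,  5.95e-01]), 'force': array([0.72 , 0.753, 0.064]), 'grip_width': np.float64(0.06)}
pre (array([-42.5, 130.1,  31.1]), array([44.9,  2.3,  5.8]))
(array([-42.6, 130.2, 131.1]), array([44.9,  2.3,  5.8]))
```

>>> apply_moves(commands=[[[-8,26,6],[6.4,0.4,1]],[[-17,52,12],[12.8,0.7,2]],[[-26,78,18],[19.2,1,3]],[[-34,104,24],[25.6,1.3,4]],[[-43,130,31],[32,1.6,4.5]]])

```text
clock: 2.6
position: [0.6364, -0.3783, 0.3008]
tool_rot: [-2.769, 0.003, 0.54]
force: [0.6, 0.9, -1.3]
grip_width: 0.0598
```

Run:
```python
from h import *
s=bot.observe(); print({k:np.round(s[k],3) for k in('clock','qpos','position','tool_rot','force','grip_width')})
p=jarpush([.594,-.319],118,off=.11)
print('pre',delta([p[0],p[1],.22],118,45)); print(delta([p[0],p[1],.035],118,45))
```

```text
{'clock': np.float64(2.6), 'qpos': array([ 0.442,  0.949,  0.285,  0.717, -0.377,  1.84 ,  1.154]), 'position': array([ 0.636, -0.378,  0.301]), 'tool_rot': array([-2.769,  0.003,  0.54 ]), 'force': array([ 0.592,  0.941, -1.317]), 'grip_width': np.float64(0.06)}
pre (array([-11.3,  64.1,  61.8]), array([23.7,  1.8,  2.4]))
(array([-10.8, 131.4, 234.1]), array([23.7,  1.8,  2.4]))
```

Run:
```python
from h import *
for h in(100,108):
  p=jarpush([.594,-.319],h,off=.075)
  for z in (.2,.12,.035): print(h,p,delta([p[0],p[1],z],h,35))
```

```text
100 [ 0.60702361 -0.39286058  0.035     ] (array([-32.4,  34.3,  94.9]), array([13.5, 10.1, 18.4]))
100 [ 0.60702361 -0.39286058  0.035     ] (array([-32.2,  63.4, 169.5]), array([13.5, 10.1, 18.4]))
100 [ 0.60702361 -0.39286058  0.035     ] (array([-31.9,  94.4, 248.6]), array([13.5, 10.1, 18.4]))
108 [ 0.61717627 -0.39032924  0.035     ] (array([-22.4,  37.2,  93.8]), array([13.6,  6.3, 11.4]))
108 [ 0.61717627 -0.39032924  0.035     ] (array([-22.1,  66.3, 168.3]), array([13.6,  6.3, 11.4]))
108 [ 0.61717627 -0.39032924  0.035     ] (array([-21.9,  97.2, 247.5]), array([13.6,  6.3, 11.4]))
```

>>> apply_moves(commands=[[[-5,9,20],[3,2,3]],[[-11,18,45],[6,4,6]],[[-17,30,70],[9,5,9]],[[-22,37,94],[12,6,11]],[[-22,37,94],[13.6,6.3,11.4]]], gripper=0.47)

```text
clock: 3.02
position: [0.6143, -0.3905, 0.1932]
tool_rot: [-2.521, 0.006, 0.308]
force: [-0.4, -0.4, 0.2]
grip_width: 0.0403
```

Run:
```python
from h import *
s=bot.observe(); print({k:np.round(s[k],3) for k in('clock','qpos','position','tool_rot','force','grip_width')})
for h in(100,108):
  p=jarpush([.594,-.319],h,off=.075)
  for z in (.12,.035): print(h,p,delta([p[0],p[1],z],h,35))
```

```text
{'clock': np.float64(3.017), 'qpos': array([ 0.566,  1.115,  0.231,  0.716, -0.527,  1.865,  1.019]), 'position': array([ 0.614, -0.391,  0.193]), 'tool_rot': array([-2.521,  0.006,  0.308]), 'force': array([-0.356, -0.39 ,  0.158]), 'grip_width': np.float64(0.04)}
100 [ 0.60702361 -0.39286058  0.035     ] (array([-7.2, 42.6, 59.6]), array([-0.5,  4.7,  6. ]))
100 [ 0.60702361 -0.39286058  0.035     ] (array([ -6.6,  92. , 128.7]), array([-0.5,  4.7,  6. ]))
108 [ 0.61717627 -0.39032924  0.035     ] (array([ 3.3, 43.1, 59.1]), array([-0.5,  0.1, -0.5]))
108 [ 0.61717627 -0.39032924  0.035     ] (array([  3.8,  92.5, 128.3]), array([-0.5,  0.1, -0.5]))
```

>>> apply_moves(commands=[[[1,19,26],[0,0,0]],[[2,38,52],[0,0,0]],[[3,57,78],[0,0,0]],[[3,74,103],[0,0,0]],[[3,90,125],[0,0,0]]])

```text
clock: 3.43
position: [0.6158, -0.3899, 0.0365]
tool_rot: [-2.52, 0.007, 0.308]
force: [0.5, 0.2, -0.2]
grip_width: 0.0401
```

Run:
```python
from h import *
s=bot.observe(); print({k:np.round(s[k],3) for k in('clock','qpos','position','tool_rot','force','grip_width')})
p,d=grab_frame('wrist'); cv2.imwrite('pics/w1.png',p[:,:,::-1])
P=cloud('wrist',d,s); x,y,z=P.T
j=P[(x>.5)&(x<.7)&(y>-.4)&(y<-.25)&(z>.06)&(z<.095)]; print('jar',circ(j[:,:2],.048),len(j))
```

```text
{'clock': np.float64(3.433), 'qpos': array([ 0.564,  1.267,  0.216,  0.772, -0.525,  1.672,  1.091]), 'position': array([ 0.616, -0.39 ,  0.036]), 'tool_rot': array([-2.52 ,  0.007,  0.308]), 'force': array([ 0.506,  0.185, -0.163]), 'grip_width': np.float64(0.04)}
jar [ 0.61391903 -0.40629591  0.048     ] 6354
```

View pics/w1.png

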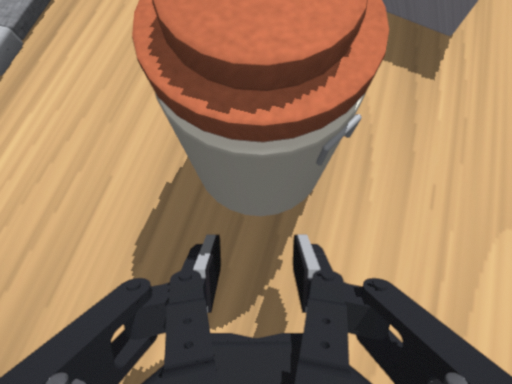

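The wrist view shows the jar centred between the fingers (pads at columns 205 and 305, jar axis at about 262). Next are the push rows.

```bash
cat >> h.py <<'E'
OFF=.050
def plan(w,n=5,z=.036,a=35,off=OFF):
    for j in w:
        print(j,*delta(jarpush(j[:2],j[2],z,a,off),j[2],a))
E
python3 - <<'E'
from h import *
plan([(.594,-.319,107.6),(.586,-.303,107.6),(.5785,-.286,107.6),(.571,-.269,107.5),(.563,-.252,107.5),(.555,-.235,107)])
E
```

```text
(0.594, -0.319, 107.6) [  1.9 -21.1   9.1] [-0.9  0.5 -0.3]
(0.586, -0.303, 107.6) [ -0.9 -35.4  19.5] [-0.9  0.5 -0.3]
(0.5785, -0.286, 107.6) [ -2.9 -50.3  30.3] [-0.9  0.5 -0.3]
(0.571, -0.269, 107.5) [ -5.  -65.3  41.2] [-0.9  0.6 -0.3]
(0.563, -0.252, 107.5) [ -7.4 -80.3  52.1] [-0.9  0.6 -0.3]
(0.555, -0.235, 107) [-10.4 -95.4  63.1] [-0.9  0.9  0.1]
```

>>> apply_moves(commands=[[[1,-10,4],[0,0,0]],[[2,-17,8],[-0.5,0,0]],[[1.5,-23,11],[-0.9,0.3,0]],[[0,-30,15.5],[-0.9,0.5,0]],[[-0.9,-36,19.5],[-0.9,0.5,0]]])

```text
clock: 3.9
position: [0.6008, -0.3502, 0.0371]
tool_rot: [-2.532, 0.004, 0.302]
force: [1.2, -3.3, -1.0]
grip_width: 0.0402
```

Run:
```python
from h import *
s=bot.observe(); print({k:np.round(s[k],3) for k in('clock','qpos','position','tool_rot','force','grip_width')})
p,d=grab_frame('top'); p2,_=grab_frame('wrist'); cv2.imwrite('pics/c2.png',cv2.hconcat([cv2.resize(p,(400,300)),cv2.resize(p2,(400,300))])[:,:,::-1])
P=cloud('top',d); x,y,z=P.T
l=P[(z>.126)&(z<.142)&(abs(x-.586)<.07)&(abs(y+.303)<.07)]; print('lid',circ(cv2.convexHull(np.float32(l[:,:2]))[:,0]))
plan([(.586,-.303,107.6),(.578,-.286,107.6),(.571,-.269,107.5),(.563,-.252,107.5),(.555,-.235,107),(.5475,-.218,107)])
```

```text
{'clock': np.float64(3.9), 'qpos': array([ 0.522,  1.177,  0.21 ,  0.979, -0.527,  1.549,  1.119]), 'position': array([ 0.601, -0.35 ,  0.037]), 'tool_rot': array([-2.532,  0.004,  0.302]), 'force': array([ 1.181, -3.266, -1.003]), 'grip_width': np.float64(0.04)}
lid [ 0.58499485 -0.30221984  0.03742165]
(0.586, -0.303, 107.6) [-0.3  1.6  0.6] [ 0.   0.  -0.3]
(0.578, -0.286, 107.6) [ -2.9 -13.6  11.2] [ 0.   0.  -0.3]
(0.571, -0.269, 107.5) [ -4.6 -28.6  21.7] [ 0.   0.1 -0.2]
(0.563, -0.252, 107.5) [ -7.1 -43.9  32.4] [ 0.   0.1 -0.2]
(0.555, -0.235, 107) [-10.1 -59.1  43.1] [0.  0.4 0.2]
(0.5475, -0.218, 107) [-12.2 -74.2  53.7] [0.  0.4 0.2]
```

View pics/c2.png

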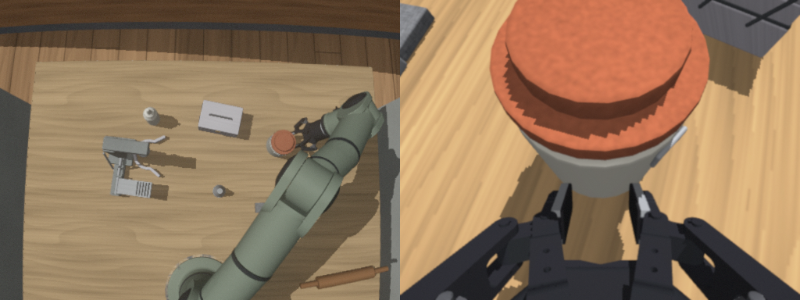

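Jar measured at (0.585,-0.302), as planned; push force about 3.5 N.

>>> apply_moves(commands=[[[-2.5,-13,10.5],[0,0,0]],[[-4.5,-28,21],[0,0,0]],[[-7,-43,32],[0,0,0]],[[-10,-59,43],[0,0.4,0.2]],[[-12,-74,53.5],[0,0.4,0.2]]])

```text
clock: 4.42
position: [0.5623, -0.2665, 0.0365]
tool_rot: [-2.532, -0.001, 0.295]
force: [0.9, -4.0, -0.1]
grip_width: 0.04
```

```bash
cat >> h.py <<'E'
def check(g,tag=None,lid=.126):
    s=bot.observe(); print({k:np.round(s[k],3) for k in('clock','qpos','position','force')})
    p,d=grab_frame('top'); P=cloud('top',d); x,y,z=P.T
    l=P[(z>lid)&(z<.142)&(abs(x-g[0])<.06)&(abs(y-g[1])<.06)]; c=circ(cv2.convexHull(np.float32(l[:,:2]))[:,0]); print('lid',c)
    f=target(np.degrees(s['tool_rot'][2])+90,0)[1]; v=c[:2]-s['position'][:2]; print('off',v@f[:2],'lat',v@[f[1],-f[0]])
    if tag:
        p2,_=grab_frame('wrist'); cv2.imwrite(f'pics/{tag}.png',cv2.hconcat([cv2.resize(p,(400,300)),cv2.resize(p2,(400,300))])[:,:,::-1])
E
python3 - <<'E'
from h import *
check((.5475,-.218))
plan([(.540,-.201,106),(.533,-.184,104),(.526,-.167,102),(.519,-.150,100),(.514,-.132,97.5)])
E
```

```text
{'clock': np.float64(4.417), 'qpos': array([ 0.449,  1.04 ,  0.188,  1.309, -0.549,  1.354,  1.154]), 'position': array([ 0.562, -0.266,  0.037]), 'force': array([ 0.917, -3.998, -0.141])}
lid [ 0.54734717 -0.21850275  0.03470258]
off 0.05021449509354964 lat -0.00032805548863267594
(0.54, -0.201, 106) [ -3.5 -12.3   9.6] [-0.1  0.6  0.9]
(0.533, -0.184, 104) [ -6.9 -27.3  20.2] [-0.1  1.7  2.5]
(0.526, -0.167, 102) [-10.4 -42.4  30.8] [-0.1  2.9  4.1]
(0.519, -0.15, 100) [-13.9 -57.5  41.4] [-0.1  4.   5.8]
(0.514, -0.132, 97.5) [-15.5 -73.1  52.3] [-0.1  5.4  7.8]
```

Offset 50.2 mm, lateral error 0.3 mm, so it's tracking very well.

>>> apply_moves(commands=[[[-3.5,-12.5,9.5],[0,0.6,0.9]],[[-7,-27.5,20],[0,1.7,2.5]],[[-10.5,-42.5,30.5],[0,2.9,4.1]],[[-14,-57.5,41],[0,4,5.8]],[[-15.5,-73,52],[0,5.4,7.8]]])

```text
clock: 4.88
position: [0.5208, -0.1825, 0.0365]
tool_rot: [-2.531, 0.0, 0.129]
force: [1.3, -3.6, 0.8]
grip_width: 0.0403
```

Run:
```python
from h import *
check((.514,-.132),'c4')
plan([(.510,-.115,95),(.507,-.097,92),(.506,-.079,89.5),(.508,-.061,87),(.510,-.043,85)])
```

```text
{'clock': np.float64(4.883), 'qpos': array([ 0.404,  0.91 ,  0.159,  1.639, -0.673,  1.123,  1.118]), 'position': array([ 0.521, -0.182,  0.036]), 'force': array([ 1.277, -3.605,  0.845])}
lid [ 0.51476005 -0.13420009  0.0356245 ]
off 0.04866053465973955 lat 0.00020002145793911904
(0.51, -0.115, 95) [ -3.7 -12.5  10. ] [-0.2  1.5  2. ]
(0.507, -0.097, 92) [ -7.  -27.6  20.6] [-0.2  3.2  4.5]
(0.506, -0.079, 89.5) [ -7.8 -42.5  31.1] [-0.2  4.6  6.5]
(0.508, -0.061, 87) [ -5.6 -57.1  41.4] [-0.2  6.1  8.5]
(0.51, -0.043, 85) [ -3.  -71.8  51.8] [-0.2  7.2 10.2]
```

View pics/c4.png

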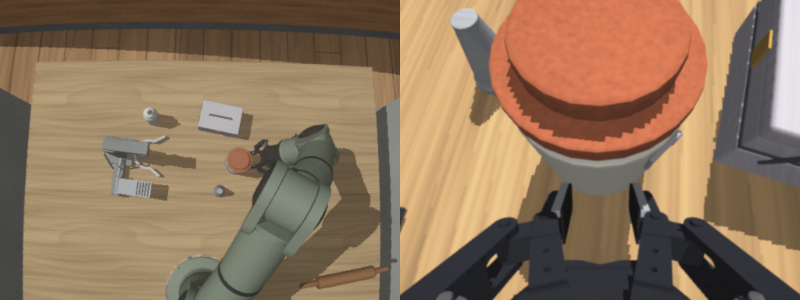

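The jar is between the tin (right) and the star tip (left), with clear space on both sides.

>>> apply_moves(commands=[[[-3.5,-12.5,10],[0,1.5,2]],[[-7,-27.5,20.5],[0,3.2,4.5]],[[-7.5,-42.5,31],[0,4.6,6.5]],[[-5.5,-57,41.5],[0,6.1,8.5]],[[-3,-72,52],[0,7.2,10.2]]])

```text
clock: 5.4
position: [0.5064, -0.0938, 0.0361]
tool_rot: [-2.529, -0.0, -0.091]
force: [0.1, -4.8, 0.4]
grip_width: 0.0402
```

Run:
```python
from h import *
check((.510,-.043),'c5')
plan([(.5108,-.0255,83.5),(.513,-.008,83),(.5152,.0095,83),(.5174,.027,83),(.5195,.044,83)])
```

```text
{'clock': np.float64(5.4), 'qpos': array([ 0.351,  0.816,  0.094,  1.899, -0.885,  0.887,  1.067]), 'position': array([ 0.506, -0.094,  0.036]), 'force': array([ 0.117, -4.845,  0.434])}
lid [ 0.51094872 -0.04548073  0.03518729]
off 0.04850093023552478 lat 0.00011455913576011563
(0.5108, -0.0255, 83.5) [ -2.4 -12.3   9.3] [-0.3  0.9  1.3]
(0.513, -0.008, 83) [ -2.1 -26.7  19.5] [-0.3  1.2  1.7]
(0.5152, 0.0095, 83) [ -1.4 -41.1  29.7] [-0.3  1.2  1.7]
(0.5174, 0.027, 83) [ -0.7 -55.5  39.9] [-0.3  1.2  1.7]
(0.5195, 0.044, 83) [ -0.1 -69.4  49.8] [-0.3  1.2  1.7]
```

View pics/c5.png

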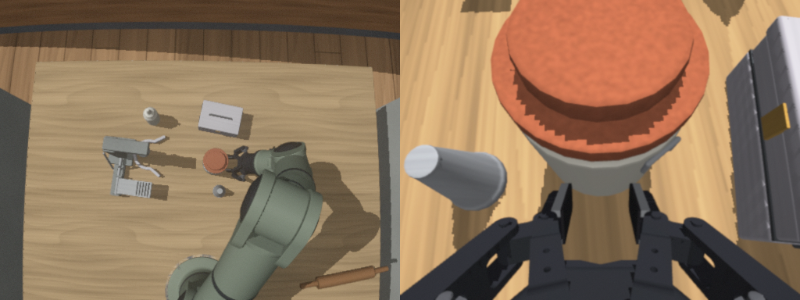

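>>> apply_moves(commands=[[[-2.4,-12.5,9.5],[0,0.9,1.3]],[[-2,-27,19.5],[0,1.2,1.7]],[[-1.4,-41,30],[0,1.2,1.7]],[[-0.7,-55.5,40],[0,1.2,1.7]],[[0,-69.5,50],[0,1.2,1.7]]])

```text
clock: 5.92
position: [0.5148, -0.0053, 0.0359]
tool_rot: [-2.526, -0.001, -0.122]
force: [-0.5, -3.9, 1.8]
grip_width: 0.0403
```

Run:
```python
from h import *
check((.5195,.043),'c6')
plan([(.5216,.061,83),(.5237,.078,83),(.5257,.094,83),(.5276,.109,83),(.5295,.124,83)])
```

```text
{'clock': np.float64(5.917), 'qpos': array([ 0.25 ,  0.783,  0.017,  1.991, -1.01 ,  0.758,  1.031]), 'position': array([ 0.515, -0.005,  0.036]), 'force': array([-0.486, -3.888,  1.827])}
lid [0.52134716 0.04327632 0.03536579]
off 0.04902839570661205 lat 0.0005502387622564
(0.5216, 0.061, 83) [ -0.3 -11.3   8.3] [-0.4  0.1  0.2]
(0.5237, 0.078, 83) [ -0.3 -25.2  18.2] [-0.4  0.1  0.2]
(0.5257, 0.094, 83) [ -0.2 -38.4  27.5] [-0.4  0.1  0.2]
(0.5276, 0.109, 83) [ -0.  -50.7  36.3] [-0.4  0.1  0.2]
(0.5295, 0.124, 83) [  0.1 -63.   45.1] [-0.4  0.1  0.2]
```

View pics/c6.png

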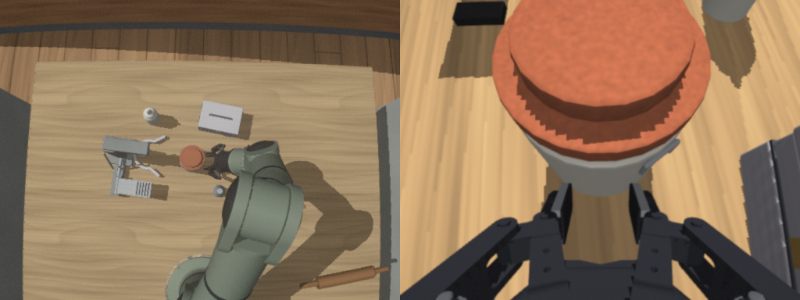

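q5 (-1.01) is nearing its -1.26 limit, so I'll yaw the heading slightly to 89° while pushing along the axis.

Run:
```python
from h import *
w=[(.5216,.061,84),(.5237,.078,85),(.5257,.094,86),(.5276,.109,87),(.5295,.124,88)]
plan(w,off=.049)
```

```text
(0.5216, 0.061, 84) [  0.5 -12.1   8.8] [-0.4 -0.4 -0.6]
(0.5237, 0.078, 85) [  1.5 -26.1  18.8] [-0.4 -1.  -1.5]
(0.5257, 0.094, 86) [  2.4 -39.2  28.2] [-0.4 -1.6 -2.3]
(0.5276, 0.109, 87) [  3.4 -51.6  36.9] [-0.4 -2.2 -3.1]
(0.5295, 0.124, 88) [  4.3 -64.   45.8] [-0.4 -2.8 -3.9]
```

>>> apply_moves(commands=[[[0.5,-12,9],[0,-0.4,-0.6]],[[1.5,-26,19],[0,-1,-1.5]],[[2.4,-39,28],[0,-1.6,-2.3]],[[3.4,-51.5,37],[0,-2.2,-3.1]],[[4.3,-64,46],[0,-2.8,-3.9]]])

```text
clock: 6.43
position: [0.5283, 0.0752, 0.0356]
tool_rot: [-2.524, 0.0, -0.034]
force: [-0.4, -4.0, -0.1]
grip_width: 0.0403
```

Run:
```python
from h import *
check((.5295,.123),'c7')
w=[(.5305,.136,88),(.532,.147,88),(.5334,.158,88),(.5346,.168,88),(.536,.178,88)]
plan(w,off=.049)
p,d=grab_frame('scene'); cv2.imwrite('pics/s7.png',p[100:384,200:484,::-1])
```

```text
{'clock': np.float64(6.433), 'qpos': array([ 0.125,  0.787, -0.026,  1.973, -1.019,  0.721,  0.972]), 'position': array([0.528, 0.075, 0.036]), 'force': array([-0.38 , -4.038, -0.111])}
lid [0.53115238 0.12452514 0.0355977 ]
off 0.04934986956868175 lat 0.0011673471853719513
(0.5305, 0.136, 88) [ 0.4 -7.5  5.4] [-0.5  0.2  0.2]
(0.532, 0.147, 88) [  1.6 -16.4  11.8] [-0.5  0.2  0.2]
(0.5334, 0.158, 88) [  2.6 -25.4  18.2] [-0.5  0.2  0.2]
(0.5346, 0.168, 88) [  3.5 -33.6  24. ] [-0.5  0.2  0.2]
(0.536, 0.178, 88) [  4.6 -41.8  29.9] [-0.5  0.2  0.2]
```

View pics/c7.png

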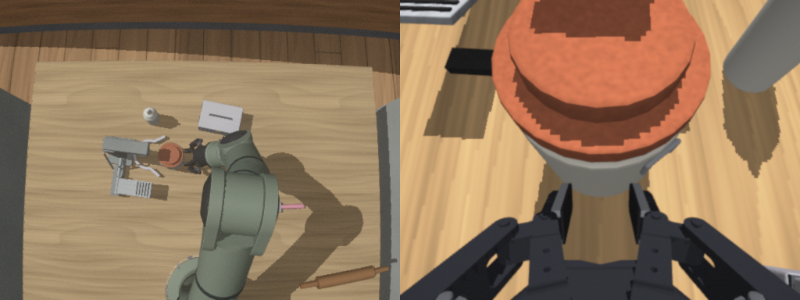

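View pics/s7.png

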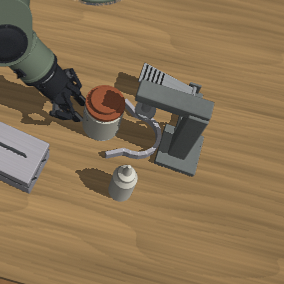

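>>> apply_moves(commands=[[[0.6,-8,5.5],[0,0,0]],[[1.6,-17,12],[0,0,0]],[[2.6,-26,18.5],[0,0,0]],[[3.5,-34,24.5],[0,0,0]],[[4.4,-42,30],[0,0,0]]])

```text
clock: 7.0
position: [0.5339, 0.1286, 0.0357]
tool_rot: [-2.522, 0.001, -0.033]
force: [0.0, -3.3, -1.2]
grip_width: 0.0399
```

Run:
```python
from h import *
check((.536,.178),'c8')
w=[(.537,.186,88),(.538,.194,88),(.539,.201,88),(.5399,.208,88),(.5405,.213,88),(.5415,.2206,88)]
plan(w,off=.049)
p,d=grab_frame('scene'); cv2.imwrite('pics/s8.png',cv2.resize(p[130:300,250:450,::-1],None,fx=3,fy=3))
```

```text
{'clock': np.float64(7.0), 'qpos': array([ 0.052,  0.785, -0.065,  1.979, -1.07 ,  0.667,  0.932]), 'position': array([0.534, 0.129, 0.036]), 'force': array([ 0.01 , -3.267, -1.199])}
lid [0.53558223 0.17851479 0.03620624]
off 0.049974022559386676 lat 9.132298944507968e-05
(0.537, 0.186, 88) [ 1.4 -5.8  4.2] [-0.6  0.2  0.2]
(0.538, 0.194, 88) [  2.1 -12.4   8.9] [-0.6  0.2  0.2]
(0.539, 0.201, 88) [  2.9 -18.1  13. ] [-0.6  0.2  0.2]
(0.5399, 0.208, 88) [  3.6 -23.8  17.1] [-0.6  0.2  0.2]
(0.5405, 0.213, 88) [  4.1 -27.9  20. ] [-0.6  0.2  0.2]
(0.5415, 0.2206, 88) [  4.8 -34.1  24.4] [-0.6  0.2  0.2]
```

View pics/c8.png

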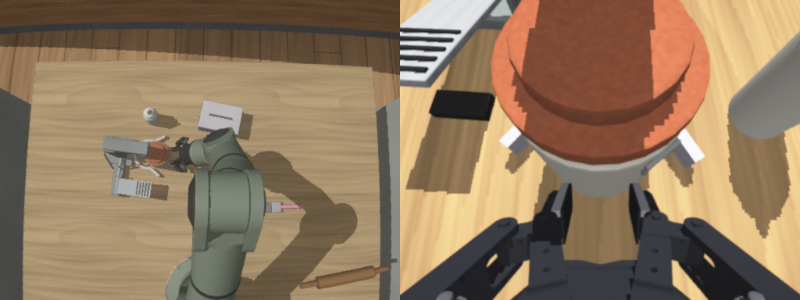

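View pics/s8.png

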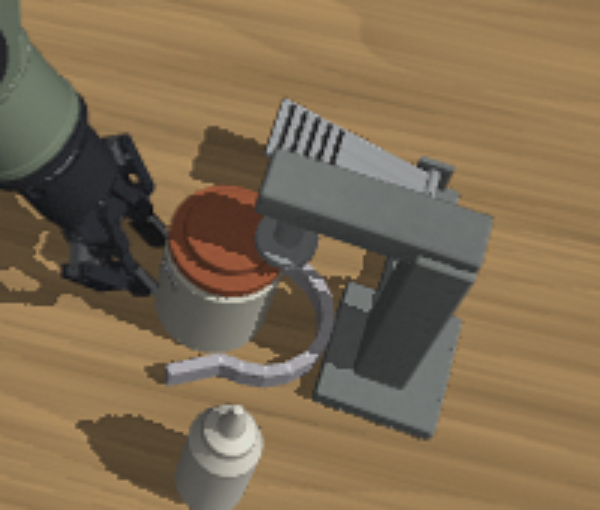

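>>> apply_moves(commands=[[[1,-6,4.3],[0,0,0]],[[1.8,-12,8.6],[0,0,0]],[[2.6,-17.5,12.5],[0,0,0]],[[3.3,-23,16.5],[0,0,0]],[[3.8,-27.5,19.5],[0,0,0]]])

```text
clock: 7.57
position: [0.5386, 0.1631, 0.036]
tool_rot: [-2.522, 0.0, -0.031]
force: [0.1, -2.7, -1.2]
grip_width: 0.0402
```

>>> apply_moves(commands=[[[0.3,-2,1.4],[0,0,0]],[[0.5,-3.5,2.5],[0,0,0]],[[0.5,-5,3.5],[0,0,0]]])

```text
clock: 7.82
position: [0.5393, 0.1693, 0.036]
tool_rot: [-2.522, 0.0, -0.031]
force: [0.2, -3.1, -1.3]
grip_width: 0.0402
```

Run:
```python
from h import *
s=bot.observe(); print({k:np.round(s[k],3) for k in('clock','qpos','position','tool_rot','force')})
print(s['position'][:2]+.0495*target(np.degrees(s['tool_rot'][2])+90,0)[1][:2])
p2,_=grab_frame('wrist');p,d=grab_frame('scene'); cv2.imwrite('pics/s9.png',cv2.hconcat([cv2.resize(p[130:300,250:450],(400,340)),cv2.resize(p2,(400,340))])[:,:,::-1])
plan([(.5415,.2206,88)],off=.0495)
```

```text
{'clock': np.float64(7.817), 'qpos': array([-0.006,  0.787, -0.089,  1.972, -1.102,  0.63 ,  0.894]), 'position': array([0.539, 0.169, 0.036]), 'tool_rot': array([-2.522,  0.   , -0.031]), 'force': array([ 0.215, -3.128, -1.274])}
[0.54079325 0.21875976]
(0.5415, 0.2206, 88) [ 0.5 -1.4  1.1] [-0.5  0.2  0.2]
```

View pics/s9.png

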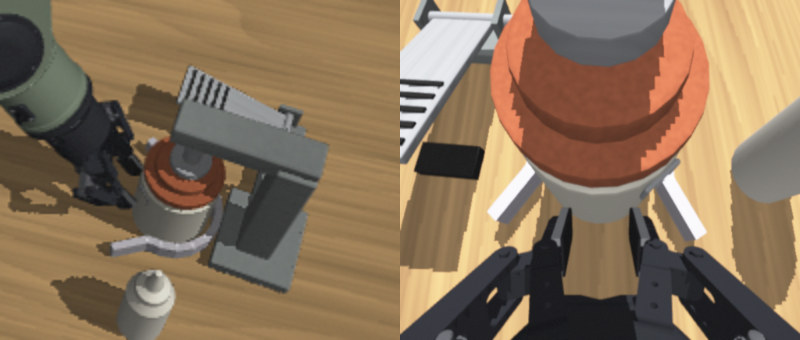

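>>> apply_moves(commands=[[[0.1,-0.8,0.6],[0,0,0]],[[0.3,-1.6,1.2],[0,0,0]],[[0.4,-2.4,1.8],[0,0,0]],[[0.5,-3.2,2.3],[0,0,0]]])

```text
clock: 8.25
position: [0.5399, 0.1733, 0.0361]
tool_rot: [-2.522, 0.001, -0.031]
force: [0.8, -2.4, -0.7]
grip_width: 0.04
```

>>> apply_moves(commands=[[[0.1,-0.8,0.6],[0,0,0]],[[0.2,-1.3,0.9],[0,0,0]]])

```text
clock: 8.42
position: [0.5401, 0.1749, 0.0361]
tool_rot: [-2.521, 0.001, -0.031]
force: [-0.3, -2.1, -0.6]
grip_width: 0.0402
```

>>> apply_moves(commands=[[[0.1,-0.7,0.5],[0,0,0]],[[0.2,-1.4,1],[0,0,0]]])

```text
clock: 8.58
position: [0.5405, 0.1758, 0.0359]
tool_rot: [-2.523, 0.0, -0.032]
force: [-2.5, -11.8, 2.4]
grip_width: 0.0405
```

>>> apply_moves(commands=[[[0.1,-0.7,0.5],[0,0,0]],[[0.2,-1.4,1],[0,0,0]]])

```text
clock: 8.75
position: [0.5408, 0.176, 0.0356]
tool_rot: [-2.525, 0.0, -0.033]
force: [-5.0, -17.6, 6.4]
grip_width: 0.0405
```

Run:
```python
from h import *
s=bot.observe(); print({k:np.round(s[k],3) for k in('position','force')})
for n in('scene','wrist','top'):
    p,d=grab_frame(n); np.save(n+'1.npy',d); P=cloud(n,d,s); x,y,z=P.T
    m=(abs(x-.54)<.08)&(abs(y-.22)<.08)
    for lo,hi in((.03,.09),(.098,.112),(.126,.136)):
        l=P[m&(z>lo)&(z<hi)]
        if len(l)>40: print(n,lo,len(l),circ(l[:,:2],.048) if lo<.09 else circ(cv2.convexHull(np.float32(l[:,:2]))[:,0]))
    l=P[m&(z>.136)&(z<.155)]; print('head',len(l), l.mean(0) if len(l) else '')
```

```text
{'position': array([0.541, 0.176, 0.036]), 'force': array([ -4.975, -17.598,   6.433])}
scene 0.03 692 [0.53894949 0.21144261 0.048     ]
scene 0.098 174 [0.5367117  0.19158206 0.07578844]
scene 0.126 329 [0.54133392 0.22340422 0.03514909]
head 232 [0.54855517 0.21938127 0.14880821]
wrist 0.03 11208 [0.53886096 0.12703059 0.048     ]
wrist 0.098 8487 [0.53828952 0.14482926 0.0603257 ]
wrist 0.126 16437 [0.54103965 0.22401713 0.03556375]
head 15764 [0.54028922 0.20632728 0.14792669]
top 0.03 219 [0.54673068 0.20598254 0.048     ]
top 0.098 67 [0.52557273 0.18023861 0.05791796]
top 0.126 132 [0.54220585 0.22473523 0.03567739]
head 49 [0.52773957 0.21314993 0.14432969]
```

Force rose to 17 N and the jar centre is at (0.541,0.224), about 3 mm past the press origin. That's against the half-round, so the jar is home. Retreat.

>>> apply_moves(commands=[[[0,8,-6],[0,0,0]],[[0,29,-20],[0,0,0]],[[0,57,-40],[0,0,0]],[[0,69,-67],[0,0,0]],[[0,64,-100],[0,0,0]]])

```text
clock: 9.32
position: [0.5359, 0.0626, 0.0783]
tool_rot: [-2.525, 0.005, -0.036]
force: [-1.0, 0.7, -0.0]
grip_width: 0.0399
```

>>> apply_moves(commands=[[[0,-20,-30],[-7,0,0]],[[0,-40,-60],[-14,0,0]],[[0,-61,-90],[-21,0,0]],[[0,-82,-120],[-28,0,0]],[[0,-103,-150],[-35,0,0]]], gripper=0)

```text
clock: 9.73
position: [0.536, 0.0604, 0.2345]
tool_rot: [-3.014, 0.008, -0.033]
force: [-0.2, 1.3, -0.3]
grip_width: 0.0001
```

Run:
```python
from h import *
s=bot.observe(); print({k:np.round(s[k],3) for k in('clock','qpos','position','tool_rot','force','grip_width')})
p,d=grab_frame('top');P=cloud('top',d)
p2,d2=grab_frame('scene');P=np.r_[P,cloud('scene',d2)];np.save('P2.npy',P); x,y,z=P.T
cv2.imwrite('pics/s10.png',cv2.hconcat([p,p2])[:,:,::-1][:, :][::1,::1]) if 0 else cv2.imwrite('pics/s10.png',cv2.resize(cv2.hconcat([p,p2])[:,:,::-1],(800,300)))
m=(abs(x-.54)<.08)&(abs(y-.22)<.08)
l=P[m&(z>.126)&(z<.136)]; print('lid',circ(cv2.convexHull(np.float32(l[:,:2]))[:,0]))
l=P[m&(z>.03)&(z<.09)&(x>.5)]; print('side',circ(l[:,:2],.048),len(l))
l=P[(abs(x-.4)<.025)&(abs(y-.22)<.006)&(z>.04)&(z<.1)]; print('pad z',np.median(l[:,2]),l[:,0].min(),l[:,0].max(),len(l))
print(delta([.400,.22,.30],88,0),delta([.400,.22,.10],88,0))
```

```text
{'clock': np.float64(9.733), 'qpos': array([-0.452,  0.409,  0.412,  1.847, -0.358,  0.943,  0.111]), 'position': array([0.536, 0.06 , 0.235]), 'tool_rot': array([-3.014,  0.008, -0.033]), 'force': array([-0.225,  1.335, -0.34 ]), 'grip_width': np.float64(0.0)}
lid [0.54158288 0.22302257 0.03516241]
side [0.53940186 0.22377139 0.048     ] 484
pad z 0.07735250670242792 0.3751723917726752 0.4249848082053517 122
(array([-141.5, -157.7,  -42.3]), array([-7.4,  0.2,  0.7])) (array([-140.9, -131.8,  156. ]), array([-7.4,  0.2,  0.7]))
```

View pics/s10.png

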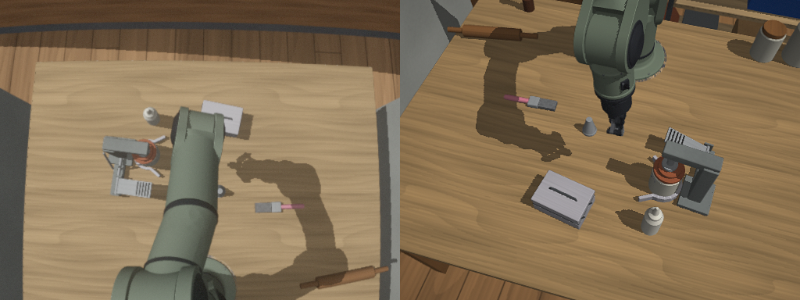

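>>> apply_moves(commands=[[[-25,-15,-42],[-2,0,0]],[[-55,-40,-55],[-4,0,0.5]],[[-85,-68,-55],[-6,0,0.7]],[[-112,-96,-52],[-7.4,0.2,0.7]],[[-138,-126,-47],[-7.4,0.2,0.7]]])

```text
clock: 10.25
position: [0.4043, 0.1852, 0.3014]
tool_rot: [-3.141, -0.001, -0.035]
force: [0.9, 1.6, 0.7]
grip_width: 0.0001
```

Run:
```python
from h import *
s=bot.observe(); print({k:np.round(s[k],3) for k in('clock','qpos','position','tool_rot','force','grip_width')})
print(delta([.400,.22,.10],88,0))
```

```text
{'clock': np.float64(10.25), 'qpos': array([-0.918,  0.153,  0.405,  1.973, -0.07 ,  1.028, -0.516]), 'position': array([0.404, 0.185, 0.301]), 'tool_rot': array([-3.141e+00, -1.000e-03, -3.500e-02]), 'force': array([0.935, 1.609, 0.744]), 'grip_width': np.float64(0.0)}
(array([ -5.7, -34.6, 201.4]), array([-0. , -0.1,  0. ]))
```

>>> apply_moves(commands=[[[-3,-18,20],[0,0,0]],[[-6,-35,60],[0,0,0]],[[-6,-35,100],[0,0,0]],[[-6,-35,140],[0,0,0]],[[-6,-35,175],[0,0,0]]])

```text
clock: 10.67
position: [0.3988, 0.2201, 0.1243]
tool_rot: [3.141, 0.0, -0.034]
force: [0.5, -0.1, -0.0]
grip_width: -0.0002
```

>>> apply_moves(commands=[[[0,0,20],[0,0,0]],[[0,0,30],[0,0,0]],[[0,0,38],[0,0,0]]])

```text
clock: 10.92
position: [0.3985, 0.2196, 0.0854]
tool_rot: [3.14, 0.002, -0.034]
force: [0.7, -0.3, 0.5]
grip_width: 0.0001
```

Run:
```python
from h import *
s=bot.observe(); print({k:np.round(s[k],3) for k in('clock','qpos','position','tool_rot','force','grip_width')})
p,_=grab_frame('wrist');p2,_=grab_frame('scene');cv2.imwrite('pics/s11.png',cv2.hconcat([cv2.resize(p,(400,300)),cv2.resize(p2[80:300,230:490],(400,300))])[:,:,::-1])
```

```text
{'clock': np.float64(10.917), 'qpos': array([-0.831,  0.52 ,  0.257,  2.162, -0.271,  0.491, -0.401]), 'position': array([0.398, 0.22 , 0.085]), 'tool_rot': array([ 3.14e+00,  2.00e-03, -3.40e-02]), 'force': array([ 0.721, -0.289,  0.522]), 'grip_width': np.float64(0.0)}
```

View pics/s11.png

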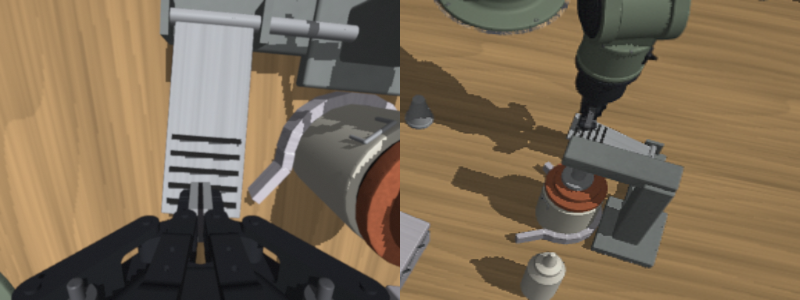

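>>> apply_moves(commands=[[[0,0,5],[0,0,0]],[[0,0,11],[0,0,0]],[[0,0,17],[0,0,0]],[[0,0,23],[0,0,0]],[[0,0,29],[0,0,0]]])

```text
clock: 11.43
position: [0.399, 0.2199, 0.0569]
tool_rot: [3.141, 0.0, -0.034]
force: [0.9, -4.7, 8.3]
grip_width: 0.0001
```

>>> apply_moves(commands=[[[0,0,3],[0,0,0]],[[0,0,6],[0,0,0]],[[0,0,9],[0,0,0]],[[0,0,12],[0,0,0]]])

```text
clock: 11.77
position: [0.3989, 0.2192, 0.0446]
tool_rot: [3.141, 0.001, -0.035]
force: [-0.6, -6.0, 8.0]
grip_width: -0.0001
```

>>> apply_moves(commands=[[[0,0,2],[0,0,0]],[[0,0,4],[0,0,0]],[[0,0,5],[0,0,0]]])

```text
clock: 12.02
position: [0.3991, 0.2189, 0.0399]
tool_rot: [3.141, 0.001, -0.035]
force: [-6.8, -7.2, 50.9]
grip_width: -0.0001
```

>>> apply_moves(commands=[[[0,0,1.5],[0,0,0]],[[0,0,3],[0,0,0]]])

```text
clock: 12.18
position: [0.3993, 0.219, 0.0385]
tool_rot: [-3.141, 0.0, -0.036]
force: [-17.8, -10.9, 100.6]
grip_width: 0.0001
```

The pedal is hard on its stop. My second push was unnecessary and took the force to 100 N. Releasing at once.

>>> apply_moves(commands=[[[0,0,-6],[0,0,0]],[[0,0,-14],[0,0,0]],[[0,0,-24],[0,0,0]],[[0,0,-36],[0,0,0]],[[0,0,-50],[0,0,0]]])

```text
clock: 12.6
position: [0.3991, 0.2189, 0.0888]
tool_rot: [-3.141, 0.001, -0.036]
force: [-0.3, 0.9, -0.1]
grip_width: 0.0002
```

>>> apply_moves(commands=[[[0,0,-30],[0,0,0]],[[0,0,-65],[0,0,0]],[[0,20,-105],[0,0,0]],[[0,50,-140],[0,0,0]],[[0,85,-170],[0,0,0]]])

```text
clock: 13.02
position: [0.3964, 0.1423, 0.2528]
tool_rot: [-3.141, -0.0, -0.034]
force: [0.3, 0.2, 0.3]
grip_width: -0.0001
```

>>> apply_moves(commands=[[[0,40,0],[0,0,0]],[[0,80,0],[0,0,0]],[[0,120,0],[0,0,0]],[[0,160,0],[0,0,0]],[[0,160,0],[0,0,0]]])

```text
clock: 13.43
position: [0.39, -0.0235, 0.2531]
tool_rot: [-3.141, -0.001, -0.041]
force: [0.7, 0.4, -0.2]
grip_width: 0.0
```

Run:
```python
from h import *
s=bot.observe(); print({k:np.round(s[k],3) for k in('clock','qpos','position','force')})
p,d=grab_frame('top');p2,d2=grab_frame('scene')
cv2.imwrite('pics/s12.png',cv2.resize(cv2.hconcat([p,p2])[:,:,::-1],(800,300)))
P0=np.load('P.npy')
A=cloud('top',d);B=cloud('scene',d2)
P=np.r_[A,B]; x,y,z=P.T
m=(abs(x-.5415)<.05)&(abs(y-.2235)<.055)
l=P[m&(z>.115)&(z<.134)]; print('lid',circ(cv2.convexHull(np.float32(l[:,:2]))[:,0]),np.percentile(l[:,2],[50,90]),len(l))
Q=np.load('P2.npy'); q=Q[(abs(Q[:,0]-.5415)<.05)&(abs(Q[:,1]-.2235)<.055)&(Q[:,2]>.115)&(Q[:,2]<.136)]; print('lid before',np.percentile(q[:,2],[50,90]))
l=P[m&(z>.03)&(z<.09)]; print('side',circ(l[:,:2],.048),len(l))
l=P[(abs(x-.4)<.025)&(abs(y-.22)<.006)&(z>.03)&(z<.1)]; print('pad z',np.median(l[:,2]),len(l))
def box(P,x0,x1,y0,y1,z0,z1): return P[(P[:,0]>x0)&(P[:,0]<x1)&(P[:,1]>y0)&(P[:,1]<y1)&(P[:,2]>z0)&(P[:,2]<z1)]
for n,b in dict(tin=(.6,.8,-.17,.05,.07,.1),star=(.35,.45,-.1,-.02,.012,.068),bottle=(.62,.75,.15,.25,.03,.1),brush=(.3,.38,-.42,-.2,.01,.04)).items():
    u,v=box(P0,*b),box(P,*b); print(n,*[(np.round(cv2.minAreaRect(np.float32(w[:,:2]*1000))[0],1),len(w)) for w in(u,v)],cv2.minAreaRect(np.float32(u[:,:2]*1000))[2],cv2.minAreaRect(np.float32(v[:,:2]*1000))[2])
```

```text
{'clock': np.float64(13.433), 'qpos': array([-0.597,  0.118,  0.56 ,  2.162, -0.082,  0.88 , -0.03 ]), 'position': array([ 0.39 , -0.024,  0.253]), 'force': array([ 0.75 ,  0.424, -0.164])}
lid [0.54279465 0.22319959 0.04540961] [0.1241572  0.12692537] 585
lid before [0.12202843 0.13387911]
side [0.53954506 0.22383129 0.048     ] 498
pad z 0.07780403596991725 122
tin (array([685.6, -65.8]), 4880) (array([685.7, -65.8]), 4871) 78.7781982421875 78.39025115966797
star (array([399.2, -64. ]), 367) (array([405.8, -63.2]), 224) 62.707828521728516 12.319156646728516
bottle (array([690.8, 208.2]), 463) (array([691.2, 208.3]), 455) 1.225576639175415 85.78010559082031
brush (array([ 337.3, -309. ]), 1247) (array([ 337.2, -308.7]), 1247) 3.228282928466797 1.724167823791504
```

View pics/s12.png

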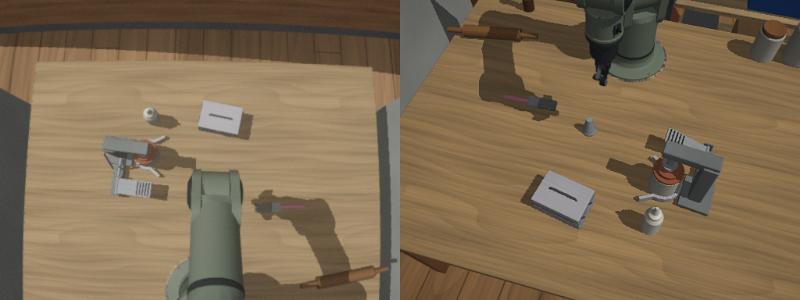

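Run:
```python
from h import *
p2,d2=grab_frame('scene'); S=[cloud('scene',np.load('scene0.npy')),cloud('scene',np.load('scene1.npy')),cloud('scene',d2)]
for P in (S[0],S[2]):
    w=P[(abs(P[:,0]-.4)<.05)&(abs(P[:,1]+.06)<.04)&(P[:,2]>.012)&(P[:,2]<.09)]; print('star',w.mean(0),len(w))
for P in S[1:]:
    m=(np.hypot(P[:,0]-.5415,P[:,1]-.2235)<.034)&(P[:,2]>.105)&(P[:,2]<.138); print('lid z hist',np.histogram(P[m,2],np.arange(.106,.139,.002))[0])
```

```text
star [ 0.40660631 -0.06280946  0.04223019] 266
star [ 0.40675034 -0.06275397  0.0428159 ] 260
lid z hist [  0   0   0   0   0   3   9   3   5   3   6  13  77 116  60  12]
lid z hist [  0   8   7   3   4   4   7  21  62 136  78   9   1   0   0   0]
```

```bash
python3 -c "
from workcell import order; print(order.job_done())"
```

```text
the job is handed in; nothing more can be done
None
```

I slid the jar standing between the tin and the star tip and fully home into the horseshoe. I then pushed the pedal to its stop, let it spring back, and handed the job in at about 13.5 s of robot time.

**Jar:** its centre measured about (0.541, 0.224), roughly 3 mm past the press origin. The push force rose to 17 N there, so it is against the half-round. It stayed in place after the arm retreated and after the pressing.

**Lid:** the depth readings of its top peak at about 125 mm, down from about 133 mm, so it is fully clipped.

**Pedal:** it is back up, with the pad at z = 78 mm.

**Other things:** the tin, squeeze bottle and brush are all within 0.5 mm of where they started. The arm hid the star tip from the top camera, so that combined check disagreed by about 7 mm. The scene camera alone shows it within 0.2 mm of its start.

**Press force:** I pushed slightly too hard on the pedal's stop. The measured force peaked at about 100 N, against the 120 N wrist limit, and only the fingertips were in contact.

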